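Draw out the trolley handle of a make-up case to its second stop and hold it

ROBOT

A 7-joint arm with a two-finger parallel gripper is mounted at the origin on the work surface. World frame = base frame: x ahead of the robot, y to its left, z up, the work surface at z = 0. Lengths are in m, angles in rad, forces in N, time in s.
With the tool pointing down it reaches from about 0.425 to 0.875 m from the base axis. Payload 8.4 kg.
Tool frame: the origin (TCP) lies at the very end of the fingers, on their centre line; the grasp point (between the pads) lies 19 mm behind it (manip.pinch_z is the z of the grasp point in the tool frame, in m); z points along the fingers, y is the direction in which the jaws open and shut (so a half turn about z gives the same grasp; the last joint's range is limited). The gripper opens to 85 mm and grips with 20 to 120 N. Pads are 22 mm wide; open, the fingers measure 114 mm over their backs; the gripper's body (76 mm by 85 mm) begins 54 mm behind the grasp point. The pads swing forward as they close: fully open they stand 13 mm farther back than shut.
Start: joints at [-1.206, 0.333, 0.04, 1.465, -0.013, 1.343, -0.059], TCP at [0.291, 0.581, 0.231] pointing down, gripper open.
Joint ranges: [-2.58, 2.58], [-0.38, 2.09], [-1.3, 1.39], [0.25, 2.4], [-1.5, 4.64], [0.08, 2.09], [-2.65, 2.65]. Speed limits (rad/s): [2.22, 2.22, 2.79, 2.79, 3.14, 3.14, 3.14].

INTERFACE

Orientations are given as a rotation vector (axis times angle).
In Python, from workcell import get_obs, camera, ticket, manip gives the robot as it stands. The module is installed in compiled form; this text tells all that it offers.
- The arm moves only by the tool jog_arm, never from a script. Its argument "rows" is one flat list of numbers, 7 for each row, row after row: the shift along the tool's x, y, z in cm, then the turn, a rotation vector about the tool's x, y, z in rad, then the gripper's target within -1 to 1 (shut at 1, half-way at 0, fully open at -1). A call has 1 to 8 rows; each row is the pose to reach, as a shift and turn from the pose measured when the call began, along the tool's axes at that moment; what a row does not reach only later rows make up. A row lasts 1/12 s, in which the tool goes at most 41.7 mm and 7.16 degrees, less where a joint would pass 70% of its speed; a pose out of reach is approached as far as the arm can. A call with a gripper value outside its range is refused whole. The fingers move at their own pace and stop on an object; "grip_force" is the grip in N (left out, the last holds). Time passes only in rows, so rows that repeat a pose let the fingers close. It gives the time, the measured TCP pose, the force and the opening at its end, in the units of the state.
- get_obs(): the state, without advancing time (a new reading comes with each control period).
- camera(name): name is "scene" or "top"; returns a dict with "frame" (384x512x3 uint8, red, green, blue), "fx", "fy", "cx", "cy" (pixels), "R" (3x3) and "t" (3): a world point X has camera coordinates R X + t. Camera axes: x right, y down, z forward; pixel columns grow to the right and rows downward; lengths in m; the calibration is good to about 2 mm. A picture is of the moment at which its call begins. There is no depth.
- ticket.finish_job(): hands the job in, once; it reports no verdict.
The state is a dict: "clock": time; "q": joint angles; "dq": joint speeds; "joint_torque": joint torques, N m; "ee_pos": TCP position; "ee_rot": TCP orientation; "contact_force": force on the tool from outside, world axes, zero at the start; "wrist_torque": the same for the moment, N m; "grip_width": opening from 0.0 (shut) to 1.0 (fully open).
Only numpy, scipy, OpenCV 4.12 (cv2) and the standard library are available. Lean on these libraries where they do the work, as an engineer would, in place of code of your own. Each camera call takes 0.05 s, during which the arm holds its last target. There are 200 camera calls.

TASK

The make-up case lies on the bench with its trolley handle pushed in. Squeeze the release button in the handle's grip and draw the handle out, past the first stop, to its second stop; let the button spring back out so that the handle locks there, and finish with the gripper closed on the grip beside the button, holding the handle out. Do not drag the case about or knock the other things on the bench.

Things in the scene. Friction and masses are not known exactly. Their poses are not given: they have to be found in the camera images.
- case: Black make-up trolley case with aluminium edges, 360 long (x) x 260 wide (y) x 170 high (z) mm, about 6 kg, loose, lying on its lid on a 3 mm felt mat. Origin: centre of its underside. Its trolley handle comes out of the end facing its own -x; two wheels at the +x end stand 26 mm beyond it and 22 mm above the top. A carry handle low on the -x end (92 mm up at most) stands out 29 mm.
- grip: Grip of the trolley handle: black level bar 28 (x) x 166 (y) x 26 (z) mm. Origin: bar centre, 145 mm above the case's underside. Axes parallel to the case's; it draws out along -x. Pushed in, 50 mm is free between bar and case. Level tubes (14 wide, 10 high) join it to the case at y = -68 and +68 mm. Release button in the middle of the outer (-x) face.
- button_face (a point): Centre of the release button's outer face: dark rubber pad 30 wide (y) x 16 high (z) mm, 7 mm proud of the bar's outer face, so 21 mm from the bar's centre along -x. It goes in towards the case (+x): close the gripper from above on bar and button together, 35 mm across, 29 mm when pressed. Moves with the grip and the button.
- bar_left (a point): Plain part of the grip's bar, 28 mm thick (x), at y = +37 mm from the bar's centre, at mid-height: from 16 to 56 mm either side of the centre the bar can be held without touching button or tubes. Moves with the grip.
- bar_right (a point): The same at y = -37 mm.
- release_button (a joint): Travel of the button in m: 0 out, 0.006 fully in. Spring: 4 N to start, 8 N fully in. It draws back the lock pin of the handle: nearly fully in, the handle is free to slide. Let go between two stops, the button stays in; it springs out (below 0.0015) only where the handle is at a stop, and so locks it.
- handle_out (a joint): Draw of the handle in m: 0 pushed in (locked so at the start), 0.110 first stop, 0.220 second stop, which is also the end of the travel. The lock has up to 2 mm of play. Sliding takes about 4 N; there is no return spring.
- goblet: Green glass goblet, 82 mm across the rim, 112 mm high. Origin: centre of its underside. To be left alone.
- pastels: Grey tray of pastel sticks, 125 (x) x 190 (y) x 22 mm high, lying below the handle's path. Origin: centre of its underside. To be left alone.
- scissors: Scissors lying flat, 190 mm long, 9 mm high. Origin: centre of its underside. To be left alone.
- glue: White glue bottle, 58 mm across, 165 mm high. Origin: centre of its underside. To be left alone.
- spool: Spool of thread, 38 mm across, 40 mm high. Origin: centre of its underside. To be left alone.
- doll_head: Doll's head on a round stand, 72 mm across, 131 mm high. Origin: centre of its underside. To be left alone.
- mini_press: Small white hand press on its pad, 85 x 70 x 92 mm high. Origin: centre of its underside. To be left alone.
- bead_jar: Clear jar with black cap, 52 mm across, 60 mm high, beside the handle's path. Origin: centre of its underside. To be left alone.

How it is judged:
On the way, in this order (a step that is already met when the one before it is completed fails the run):
1. the release button is squeezed in (value of joint release_button above 0.0045 m), for 0.1 s.
2. the handle is drawn out past its first stop (value of joint handle_out above 0.125 m), for 0.05 s.
3. the handle is locked at its second stop: fully drawn and the button out (value of joint handle_out above 0.215 m and value of joint release_button below 0.0015 m), for 0.1 s.
At the end, for the whole second after the job is handed in: the handle is drawn out to its second stop (within 5 mm) and locked (button out, less than 1.5 mm in), the fingers grip the bar with more than 3 N, and the case lies still and flat within 30 mm of where it was (all of step 3 and contact force between the fingers and grip above 3 N and distance of case from where it was at the start of the episode below 0.03 m and angle between case's own z axis and vertical below 0.05 rad and linear speed of each of case, grip below 0.01 m/s); the arm keeps its last pose, push and grip.
It fails at once if the case is dragged more than 30 mm or tipped (distance of case from where it was at the start of the episode above 0.03 m or angle between case's own z axis and vertical above 0.1 rad).
It fails at once if another thing on the bench is shifted more than 30 mm or knocked over (distance of any of goblet, pastels, scissors, glue, spool, doll_head, mini_press, bead_jar from where it was at the start of the episode above 0.03 m).
It also fails if it takes over 40 s, if anything falls off the work surface, if the arm or the gripper's body presses on something with over 40 N, if the wrist force passes 120 N, or if a joint passes its speed limit or range.

## Working session

There is one attempt and no reset: what is moved stays moved. The work goes in short steps, Python scripts to look and compute and a tool call to move; the robot and the scene stay as the last step left them, time stands still between calls to the robot, and variables do not carry over. Pictures are saved under pics/ and viewed, about 8 in all and at most 12, crops included, and the job is handed in when it is done.

Besides the shell and the picture viewer there is one more tool, called after "Emit:" as a command line: name --argument value ..., lists and objects as JSON in quotes. jog_arm: Moves the arm, as the interface text tells. Its arguments: {"type":"object","properties":{"rows":{"type":"array","items":{"type":"number"}},"grip_force":{"type":"number"}},"required":["rows"]}

```bash
mkdir -p pics
python3 - <<'E'
from workcell import get_obs,camera,manip
import cv2,numpy as np
o=get_obs();print({k:np.round(o[k],3) for k in('clock','q','ee_pos','ee_rot','contact_force','grip_width')},manip.pinch_z)
for n in("scene","top"):
    c=camera(n);cv2.imwrite(f'pics/{n}0.png',c["frame"][:,:,::-1]);print(n,c["fx"],c["cx"],c["cy"],np.round(c["R"],4).tolist(),c["t"])
    np.savez(f'{n}0.npz',**c)
E
```

```text
{'clock': np.float64(0.0), 'q': array([-1.206,  0.334,  0.04 ,  1.466, -0.013,  1.343, -0.058]), 'ee_pos': array([0.291, 0.581, 0.23 ]), 'ee_rot': array([-7.220e-01, -3.057e+00,  2.000e-03]), 'contact_force': array([-0.001, -0.836,  0.292]), 'grip_width': np.float64(1.003)} -0.0187
scene 455.43262320535905 256.90724570635996 190.5387856317046 [[0.8762, 0.4819, -0.0073], [0.3738, -0.689, -0.6209], [-0.3043, 0.5413, -0.7838]] [-0.45448603 -0.14207612  1.68673792]
top 480.94384253711894 255.53756725474446 202.49550706473826 [[-0.0018, -0.9999, -0.0141], [-0.9947, 0.0033, -0.1027], [0.1027, 0.0139, -0.9946]] [-0.00582664  0.53959924  1.50696854]
```

View pics/scene0.png

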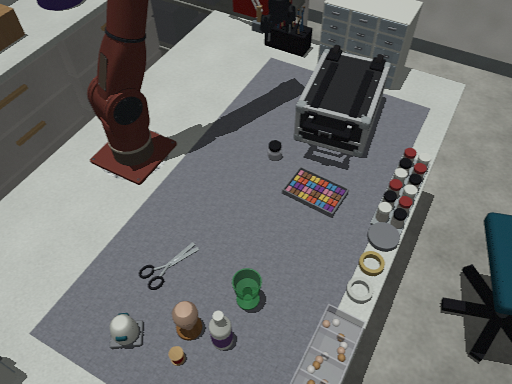

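View pics/top0.png

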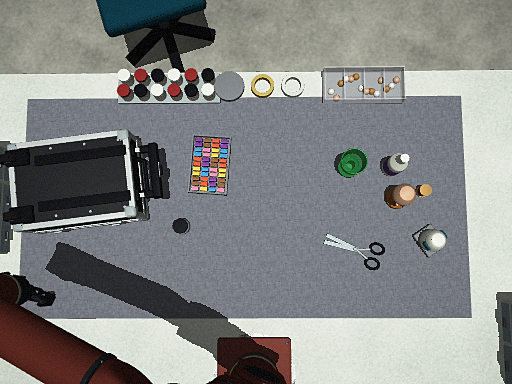

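The top view shows the case at left (cols 5–145, rows 130–230) with its handle pointing right, towards world -y. The grip is near (155,172), the pastels near (210,165) and the bead jar near (181,226). I'll enlarge the handle area.

Run:
```python
import cv2
a=cv2.imread('pics/top0.png')[120:240,100:240];b=cv2.imread('pics/scene0.png')[70:220,260:400]
a=cv2.resize(a,None,fx=5,fy=5,interpolation=cv2.INTER_CUBIC)
cv2.imwrite('pics/c1.png',cv2.convertScaleAbs(a,alpha=1.8,beta=15))
```

```text
(no output)
```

View pics/c1.png

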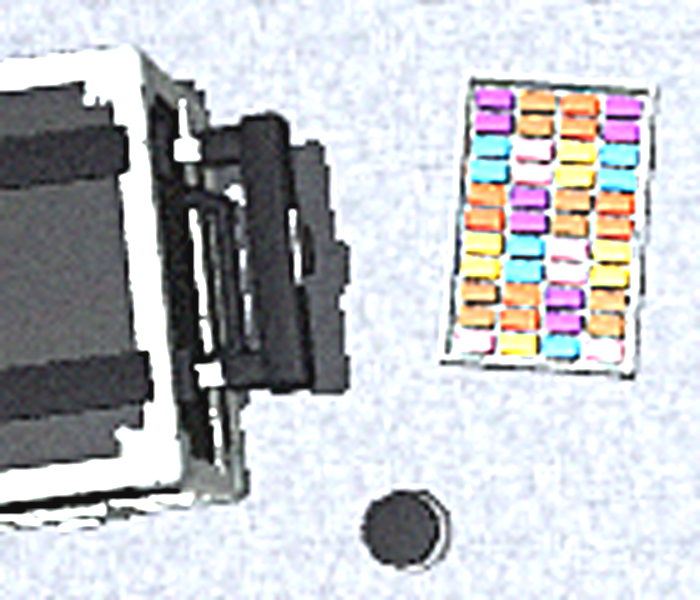

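The crop shows the bar's top face with corners at about (243,118), (288,118), (265,385) and (310,385). The button is a dark pad at about (308,250), and the case's end edge runs from (140,45) to (185,485). Next I'll cast rays.

```bash
cat > h.py <<'E'
import numpy as np
def ray(c,uv,z):
    d=c["R"].T@np.array([(uv[0]-c["cx"])/c["fx"],(uv[1]-c["cy"])/c["fy"],1]);o=-c["R"].T@c["t"]
    return o+d*(z-o[2])/d[2]
def pix(c,X):
    p=c["R"]@X+c["t"];return p[0]/p[2]*c["fx"]+c["cx"],p[1]/p[2]*c["fy"]+c["cy"]
E
python3 - <<'E'
import numpy as np,cv2
from h import *
c=np.load('top0.npz')
f=lambda u,v:((u+.5)/5-.5+100,(v+.5)/5-.5+120)
B=[ray(c,f(*p),.161)for p in((243,118),(288,118),(265,385),(310,385))]
for b in B:print(b.round(4))
m=np.mean(B,0);print('bar',m.round(4),'len',np.linalg.norm(B[0]-B[2]),'th',np.linalg.norm(B[0]-B[1]))
d=B[2]+B[3]-B[0]-B[1];print('bar dir deg',np.degrees(np.arctan2(d[1],d[0])))
e=[ray(c,f(*p),.173)for p in((140,45),(185,485))];d=e[1]-e[0];print('case end',e,np.linalg.norm(d),np.degrees(np.arctan2(d[1],d[0])))
print('button',ray(c,f(308,250),.148),'jar',ray(c,f(400,528),.06))
s=np.load('scene0.npz');print('bar in scene',pix(s,m))
im=s["frame"][:,:,::-1][80:180,280:400]
im=cv2.resize(im,None,fx=6,fy=6,interpolation=cv2.INTER_CUBIC);im=cv2.convertScaleAbs(im,alpha=1.8,beta=15)
for b in B:
    u,v=pix(s,b);cv2.circle(im,(int((u-280+.5)*6),int((v-80+.5)*6)),3,(0,0,255),-1)
cv2.imwrite('pics/c2.png',im)
E
```

```text
[0.7033 0.3083 0.161 ]
[0.7031 0.2816 0.161 ]
[0.5441 0.292  0.161 ]
[0.544  0.2656 0.161 ]
bar [0.6237 0.2869 0.161 ] len 0.15996629337508872 th 0.026716967477870026
bar dir deg -174.21333177201666
case end [array([0.74460719, 0.36722029, 0.173     ]), array([0.48474322, 0.33446683, 0.173     ])] 0.26191997359568797 -172.81627592233994
button [0.62625959 0.27105013 0.148     ] jar [0.46591515 0.22908042 0.06      ]
bar in scene (np.float64(325.25812103705096), np.float64(128.87488901611107))
```

View pics/c2.png

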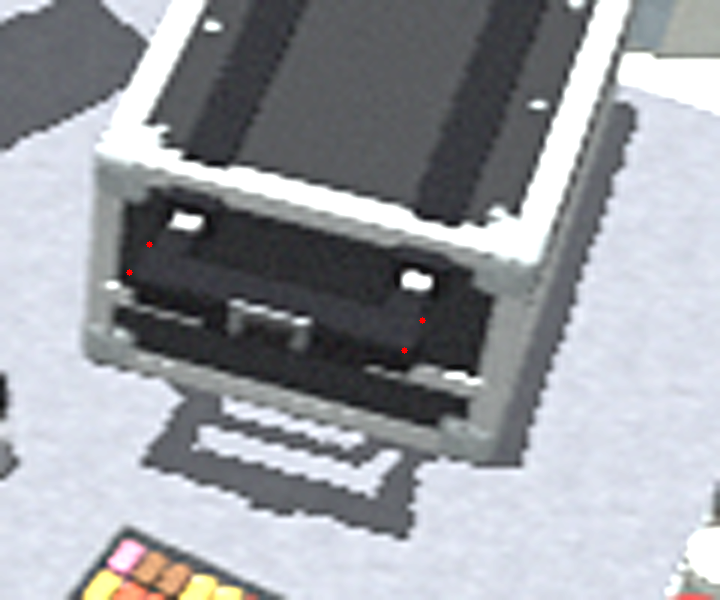

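The scene view agrees: the projected bar corners land on the bar and the button is at its middle. The bar centre is (0.623, 0.287), with yaw 7°. The case's end edge plus 64 mm gives the same point.

```bash
cat >> h.py <<'E'
from scipy.spatial.transform import Rotation as Rn
YAW=np.radians(7); OUT=np.array([np.sin(YAW),-np.cos(YAW),0]); LEFT=np.array([-np.cos(YAW),-np.sin(YAW),0])
def delta(o,p):
    R=Rn.from_rotvec(o["ee_rot"]); y=-OUT; z=np.array([0,0,-1.]); T=Rn.from_matrix(np.c_[np.cross(y,z),y,z])
    print('cm',(R.inv().apply(np.array(p)-o["ee_pos"])*100).round(2),'rot',(R.inv()*T).as_rotvec().round(3))
E
python3 - <<'E'
from h import *
from workcell import get_obs
delta(get_obs(),np.array([.623,.287,.235])+.0035*OUT)
E
```

```text
cm [-43.07 -11.72  -0.43] rot [-0.001 -0.    -0.586]
```

Emit:
jog_arm --rows '[-4,-1.1,-1,0,0,-0.07,-0.36,-8,-2.2,-2,0,0,-0.15,-0.36,-12,-3.3,-2,0,0,-0.22,-0.36,-16,-4.4,-2,0,0,-0.3,-0.36,-20,-5.5,-2,0,0,-0.37,-0.36,-24,-6.6,-2,0,0,-0.45,-0.36,-28,-7.6,-2,0,0,-0.5,-0.36,-32,-8.7,-2,0,0,-0.586,-0.36]' --grip_force 30

```text
clock: 0.77
ee_pos: [0.5386, 0.3588, 0.2504]
ee_rot: [0.195, -3.134, 0.002]
contact_force: [0.7, 0.4, 0.4]
grip_width: 0.678
```

Run:
```python
from h import *
from workcell import get_obs
o=get_obs();print(o['ee_pos'],o['grip_width'],o['contact_force']);delta(o,np.array([.623,.287,.215])+.0035*OUT)
```

```text
[0.53856325 0.35876415 0.25039849] 0.6782115266556041 [0.67383088 0.39492937 0.41402344]
cm [-7.49 -8.51  3.54] rot [-0.001 -0.001  0.002]
```

Emit:
jog_arm --rows '[-2.5,-2.8,1,0,0,0,-0.36,-5,-5.7,2,0,0,0,-0.36,-7.5,-8.5,3,0,0,0,-0.36,-7.5,-8.5,3.5,0,0,0,-0.36,-7.5,-8.5,3.5,0,0,0,-0.36,-7.5,-8.5,3.5,0,0,0,-0.36]'

```text
clock: 1.27
ee_pos: [0.6231, 0.2838, 0.2146]
ee_rot: [0.195, -3.133, 0.003]
contact_force: [-0.4, 1.7, -0.4]
grip_width: 0.679
```

Run:
```python
from h import *
import cv2
from workcell import get_obs,camera
o=get_obs();print(o['ee_pos'],o['grip_width'],o['contact_force']);delta(o,np.array([.623,.287,.125])+.0035*OUT)
t=camera("top")["frame"][:,:,::-1][120:240,80:220];s=camera("scene")["frame"][:,:,::-1][70:190,270:410]
im=np.hstack([cv2.resize(i,None,fx=2.8,fy=4*.7,interpolation=cv2.INTER_CUBIC) for i in(t,s)])
cv2.imwrite('pics/c3.png',cv2.convertScaleAbs(im,alpha=1.8,beta=15))
```

```text
[0.62305577 0.28378565 0.21460707] 0.6790382923994144 [-0.42605144  1.67895638 -0.43602706]
cm [-0.06 -0.02  8.96] rot [-0.002 -0.003  0.002]
```

View pics/c3.png

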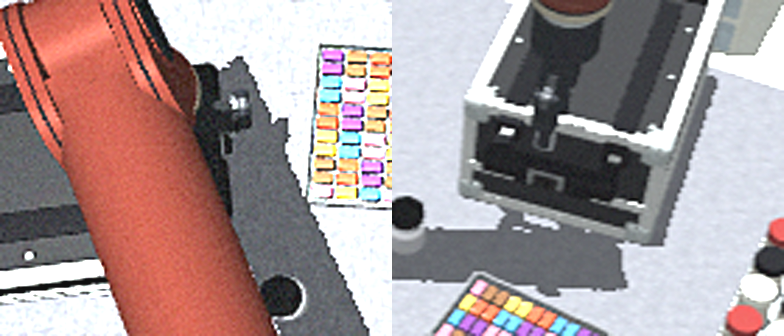

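Left (top view): the outer finger shows at about (237,108), just outside the bar. Right (scene view): the outer finger is at (547,110), above the button at (547,180). They line up, so I'll descend.

Emit:
jog_arm --rows '[0,0,1.5,0,0,0,-0.36,0,0,3,0,0,0,-0.36,0,0,4.5,0,0,0,-0.36,0,0,5.5,0,0,0,-0.36,0,0,6.5,0,0,0,-0.36]'

```text
clock: 1.78
ee_pos: [0.622, 0.2865, 0.1506]
ee_rot: [0.202, -3.134, 0.0]
contact_force: [-0.6, 0.9, -1.4]
grip_width: 0.681
```

Emit:
jog_arm --rows '[0,0,0.8,0,0,0,-0.36,0,0,1.6,0,0,0,-0.36,0,0,2.5,0,0,0,-0.36,0,0,2.5,0,0,0,-0.36]'

```text
clock: 2.12
ee_pos: [0.6211, 0.2863, 0.1236]
ee_rot: [0.202, -3.132, 0.002]
contact_force: [-0.3, -0.5, -0.8]
grip_width: 0.68
```

Emit:
jog_arm --rows '[0,0,0,0,0,0,0.1,0,0,0,0,0,0,0.2,0,0,0,0,0,0,0.3,0,0,0,0,0,0,0.4,0,0,0,0,0,0,0.6,0,0,0,0,0,0,0.8,0,0,0,0,0,0,1,0,0,0,0,0,0,1]'

```text
clock: 2.78
ee_pos: [0.6211, 0.287, 0.1243]
ee_rot: [0.203, -3.132, 0.0]
contact_force: [-3.6, 3.5, 5.9]
grip_width: 0.335
```

The opening is 28.5 mm, so the button is pressed. I'll start drawing the handle, with out along tool -y.

Emit:
jog_arm --rows '[0,-0.5,0,0,0,0,1,0,-1,0,0,0,0,1,0,-1.5,0,0,0,0,1,0,-2,0,0,0,0,1,0,-2,0,0,0,0,1]'

```text
clock: 3.2
ee_pos: [0.6238, 0.2651, 0.1243]
ee_rot: [0.2, -3.132, 0.002]
contact_force: [-3.9, -1.9, 4.4]
grip_width: 0.33
```

Emit:
jog_arm --rows '[0,-1,0,0,0,0,1,0,-2,0,0,0,0,1,0,-3,0,0,0,0,1,0,-4,0,0,0,0,1,0,-5,0,0,0,0,1,0,-6,0,0,0,0,1,0,-7,0,0,0,0,1,0,-8,0,0,0,0,1]'

```text
clock: 3.87
ee_pos: [0.6337, 0.1849, 0.1243]
ee_rot: [0.2, -3.131, 0.002]
contact_force: [-3.6, 3.5, 2.0]
grip_width: 0.33
```

Run:
```python
from h import *
import cv2
from workcell import get_obs,camera
o=get_obs();print(o['ee_pos'],o['grip_width'],o['contact_force']);delta(o,np.array([.6215,.287,.1243])+.22*OUT)
t=camera("top")["frame"][:,:,::-1][110:240,80:260];s=camera("scene")["frame"][:,:,::-1][70:200,250:430]
im=np.hstack([cv2.resize(i,None,fx=2.2,fy=2.2,interpolation=cv2.INTER_CUBIC) for i in(t,s)])
cv2.imwrite('pics/c4.png',cv2.convertScaleAbs(im,alpha=1.8,beta=15))
```

```text
[0.63372862 0.18489554 0.12429205] 0.33014316611924205 [-3.55829686  3.45833868  2.02601816]
cm [ 3.000e-02 -1.172e+01  1.000e-02] rot [-0.001 -0.004  0.005]
```

View pics/c4.png

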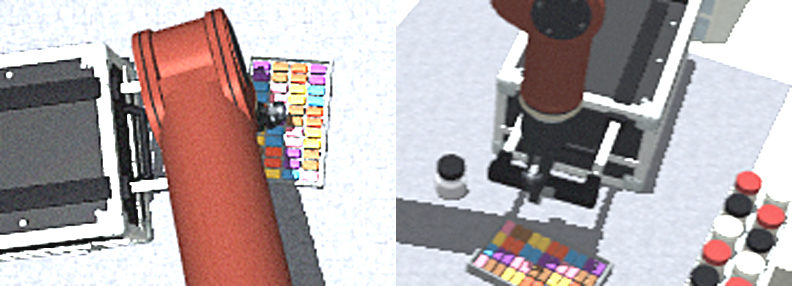

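Both views show the tubes out of the case, the case where it was, and the finger on the button. About 11.7 cm remains.

Emit:
jog_arm --rows '[0,-1.2,0,0,0,0,1,0,-2.6,0,0,0,0,1,0,-4,0,0,0,0,1,0,-5.5,0,0,0,0,1,0,-7,0,0,0,0,1,0,-8.5,0,0,0,0,1,0,-9.7,0,0,0,0,1,0,-10.5,0,0,0,0,1]'

```text
clock: 4.63
ee_pos: [0.6471, 0.0765, 0.1243]
ee_rot: [0.194, -3.131, 0.006]
contact_force: [-1.9, 3.6, -1.3]
grip_width: 0.336
```

Emit:
jog_arm --rows '[0,-0.3,0,0,0,0,1,0,-0.5,0,0,0,0,1,0,-0.7,0,0,0,0,1,0,-0.8,0,0,0,0,1]'

```text
clock: 4.97
ee_pos: [0.6478, 0.0704, 0.1243]
ee_rot: [0.197, -3.13, 0.003]
contact_force: [-3.7, 7.8, 0.1]
grip_width: 0.332
```

Emit:
jog_arm --rows '[0,-0.3,0,0,0,0,1,0,-0.3,0,0,0,0,1]'

```text
clock: 5.13
ee_pos: [0.6478, 0.0705, 0.1243]
ee_rot: [0.201, -3.13, -0.001]
contact_force: [-2.6, 8.2, 1.0]
grip_width: 0.333
```

Emit:
jog_arm --rows '[0,-0.3,0,0,0,0,1,0,-0.3,0,0,0,0,1]'

```text
clock: 5.3
ee_pos: [0.6478, 0.0705, 0.1243]
ee_rot: [0.204, -3.129, -0.005]
contact_force: [-3.1, 8.9, 1.0]
grip_width: 0.337
```

Position has stopped changing and the force is rising, so the handle is at the second stop. Opening now.

Emit:
jog_arm --rows '[0,0,0,0,0,0,0,0,0,0,0,0,0,-0.1,0,0,0,0,0,0,-0.3,0,0,0,0,0,0,-0.3,0,0,0,0,0,0,-0.3]'

```text
clock: 5.72
ee_pos: [0.648, 0.0701, 0.1244]
ee_rot: [0.204, -3.13, -0.004]
contact_force: [-0.1, 0.1, -0.1]
grip_width: 0.649
```

Run:
```python
from h import *
import cv2
from workcell import get_obs,camera
o=get_obs();print(o['ee_pos'],o['grip_width'],o['contact_force']);delta(o,o['ee_pos']+.038*LEFT)
t=camera("top")["frame"][:,:,::-1][110:240,80:260];s=camera("scene")["frame"][:,:,::-1][80:210,240:420]
im=np.hstack([cv2.resize(i,None,fx=2.2,fy=2.2,interpolation=cv2.INTER_CUBIC) for i in(t,s)])
cv2.imwrite('pics/c5.png',cv2.convertScaleAbs(im,alpha=1.8,beta=15))
```

```text
[0.64800944 0.07014066 0.12435736] 0.649108668189193 [-0.11262717  0.13005154 -0.08006788]
cm [3.8  0.03 0.02] rot [ 0.003 -0.005  0.008]
```

View pics/c5.png

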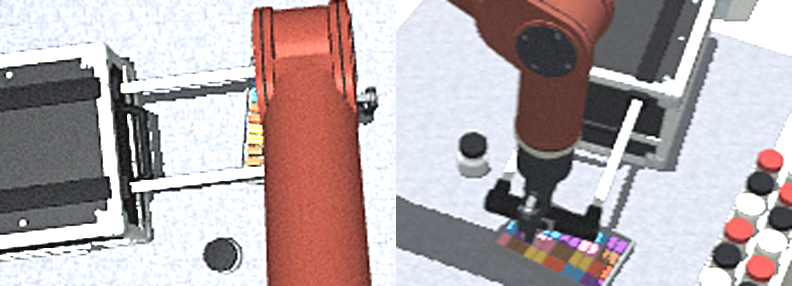

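The handle is fully out, with both tubes long and visible, and the case hasn't moved. Next I slide along the bar to bar_left and regrip.

Emit:
jog_arm --rows '[1.3,0,0,0,0,0,-0.3,2.6,0,0,0,0,0,-0.3,3.8,0,0,0,0,0,-0.3,3.8,0,0,0,0,0,-0.3,3.8,0,0,0,0,0,-0.3]'

```text
clock: 6.23
ee_pos: [0.6104, 0.0653, 0.1249]
ee_rot: [0.204, -3.13, -0.005]
contact_force: [0.3, 0.1, -0.2]
grip_width: 0.65
```

Emit:
jog_arm --rows '[0,0,0,0,0,0,0.1,0,0,0,0,0,0,0.2,0,0,0,0,0,0,0.4,0,0,0,0,0,0,0.6,0,0,0,0,0,0,0.8,0,0,0,0,0,0,1,0,0,0,0,0,0,1,0,0,0,0,0,0,1]'

```text
clock: 6.9
ee_pos: [0.6109, 0.0665, 0.1252]
ee_rot: [0.205, -3.131, -0.007]
contact_force: [0.7, 5.5, 2.7]
grip_width: 0.323
```

Emit:
jog_arm --rows '[0,0.3,0,0,0,0,1,0,0.3,0,0,0,0,1]'

```text
clock: 7.07
ee_pos: [0.6107, 0.0686, 0.1252]
ee_rot: [0.204, -3.131, -0.005]
contact_force: [-1.5, -2.1, 2.1]
grip_width: 0.322
```

Emit:
jog_arm --rows '[0,0.2,0,0,0,0,1,0,0.2,0,0,0,0,1]'

```text
clock: 7.23
ee_pos: [0.6107, 0.0686, 0.1252]
ee_rot: [0.201, -3.131, -0.001]
contact_force: [0.1, -5.3, 2.8]
grip_width: 0.323
```

Emit:
jog_arm --rows '[0,0.4,0,0,0,0,1,0,0.4,0,0,0,0,1]'

```text
clock: 7.4
ee_pos: [0.6107, 0.0686, 0.1252]
ee_rot: [0.196, -3.132, 0.005]
contact_force: [1.7, -11.1, 1.2]
grip_width: 0.323
```

Emit:
jog_arm --rows '[0,-0.3,0,0,0,0,1,0,-0.3,0,0,0,0,1,0,-0.2,0,0,0,0,1,0,-0.2,0,0,0,0,1]'

```text
clock: 7.73
ee_pos: [0.611, 0.0664, 0.1252]
ee_rot: [0.196, -3.132, 0.006]
contact_force: [-0.0, -1.1, 3.4]
grip_width: 0.325
```

Run:
```python
from h import *
import cv2
from workcell import get_obs,camera
o=get_obs();print(o['ee_pos'],o['grip_width'],o['contact_force'],abs(o['dq']).max())
c=camera("top");a=np.load('top0.npz')["frame"]
f=lambda im:cv2.cvtColor(im,cv2.COLOR_RGB2GRAY)[125:230,5:130].astype(np.float32)
print('case shift px',cv2.phaseCorrelate(f(a),f(c["frame"]),cv2.createHanningWindow((125,105),cv2.CV_32F)))
s=camera("scene")["frame"][:,:,::-1]
im=np.hstack([c["frame"][:,:,::-1][60:290,:400],cv2.resize(s[110:225,250:420],(340,230),interpolation=cv2.INTER_CUBIC)])
cv2.imwrite('pics/c6.png',cv2.convertScaleAbs(im,alpha=1.6,beta=15))
```

```text
[0.6110188  0.06639653 0.12518027] 0.3254593458354838 [-0.02603599 -1.08572603  3.39771156] 0.003969682318515225
case shift px ((0.5416750236819823, 0.02512203001621316), 0.977366559346517)
```

View pics/c6.png

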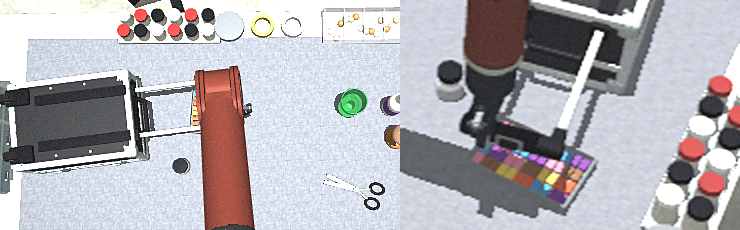

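The picture shows the handle out, the gripper on the bar beside the button, and the jar, pastels and case undisturbed. The lock held against an 11 N push inward, with 2 mm of play. Handing in.

```bash
python3 -c "
from workcell import ticket;print(ticket.finish_job())"
```

```text
the job is handed in; nothing more can be done
None
```

I squeezed the release button and drew the handle out past the first stop to the second. Then I opened the gripper, moved 38 mm along the bar and closed it again beside the button. I handed the job in at about 8 s of the 40 s allowed; it reports no verdict.

- **Button squeezed:** the gripper closed to 28.5 mm, against 29 mm expected for a pressed button, and the handle slid freely.
- **Second stop:** the draw measured about 218 mm, and the handle would not go further as I kept pulling.
- **Lock:** the handle moved only about 2 mm, the stated play, and then held against an 11 N push inward. I inferred that the button is out from this; I did not see it directly.
- **Final grip:** the force setting is 30 N, with the bar between the fingers at a 27.6 mm opening.
- **Case and other things:** the case moved about 0.5 pixel in the top view, roughly 1.5 mm. The things I could see, including the bead jar and pastels, look undisturbed. The last pictures did not show the mini press, spool, doll's head and glue bottle in full, but the arm never went near them.

None of the checks failed or disagreed.

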